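# Fetch the orange parts case from the middle of the stack

### The arm

A 6-joint arm with a two-finger parallel gripper is mounted at the origin on a cart in front of the work surface, level with it; the furniture and walls round the work are solid. World frame = base frame: x ahead of the robot, y to its left, z up, the work surface at z = 0. Lengths are in mm, angles in rad, forces in N, time in s.
With the tool pointing down it reaches from about 325 to 1000 mm from the base axis. Payload 5.1 kg.
Tool frame: the origin (TCP) lies midway between the tips of the shut fingers; the grasp point (between the pads) lies 19 mm behind it; z points along the fingers, y is the direction in which the jaws open and shut (so a half turn about z gives the same grasp; the last joint's range is limited). The gripper opens to 85 mm and grips with 20 to 120 N. Pads are 22 mm wide; open, the fingers measure 114 mm over their backs; the gripper's body (76 mm by 85 mm) begins 54 mm behind the grasp point. The pads swing forward as they close: fully open they stand 13 mm farther back than shut.
Start: joints at [-1.401, 0.124, 1.65, -0, 1.367, -0.083], TCP at [162.543, -629.337, 231.322] pointing down, gripper open.
Joint ranges: [-2.61, 2.61], [-1.02, 2.33], [0.03, 2.71], [-1.35, 4.49], [0.32, 2.68], [-2.91, 2.91]. Speed limits (rad/s): [2.57, 2.57, 3.14, 3.14, 3.14, 3.14].

### API

Orientations are given as a unit quaternion [x, y, z, w].
In Python, from cell import arm gives the robot as it stands. The module is installed in compiled form; this text tells all that it offers.
- The arm moves only by the tool apply_moves, never from a script. Its argument "deltas" is a list of rows, each a list of 7 numbers: the shift along the tool's x, y, z in m, then the turn, a rotation vector about the tool's x, y, z in degrees, then the opening, from 0 (shut) to 1 (fully open). A call has 1 to 10 rows; each row is the pose to reach, as a shift and turn from the pose measured when the call began, along the tool's axes at that moment; what a row does not reach only later rows make up. A row lasts 1/8 s, in which the tool goes at most 62.5 mm and 10.7 degrees, less where a joint would pass 70% of its speed; a pose out of reach is approached as far as the arm can. A call with a gripper value outside its range is refused whole. The fingers move at their own pace and stop on an object; "squeeze" is the grip in N (left out, the last holds). Time passes only in rows, so rows that repeat a pose let the fingers close. It gives the time, the measured TCP pose, the force and the opening at its end, in the units of the state.
- arm.read_state(): the state, without advancing time (a new reading comes with each control period).
- arm.read_camera(name): name is "side" or "top" or "wrist"; returns (picture, depth): 384x512x3 uint8, red, green, blue; 384x512 float32, mm along the optical axis (not along the pixel's ray), 0 where there is no reading.
- arm.camera_model(name): a dict with "vertical_fov" (degrees; the focal length in pixels is half the picture's height over the tangent of half this angle, whatever the lens; pixels are square), "cx", "cy" (the principal point, pixels), "world_from_camera" (4x4, takes a point from camera to world coordinates). Camera axes: x right, y up, looking along -z (the intrinsics and any distortion apply to the point x, -y, -z); pixel columns grow to the right and rows downward; lengths in mm; the calibration is good to about 2 mm. The wrist camera is an equidistant fisheye: a pixel r from the principal point sees the ray r / f radians off the axis. A picture is of the moment at which its call begins: read the wrist's pose just before it. camera_model takes no time and is no camera call; for the wrist camera it gives the pose at the moment of the call.
- arm.finish_job(): hands the job in, once; it reports no verdict.
Trained networks look in the newest picture that a camera, given by its name, has taken for a name from the list of things; names that differ only in an ending like _2 or _b are one class to them, and where a whole thing is asked for, a point or a joint stands for the part that bears it (a point fixed in the world has none). Each returns a list of dicts, best first, with "confidence" (0 to 1); they miss things now and then, are a little off and sometimes report something else, mostly with a low value. They report only what shows in the picture. A call takes as long as a camera call.
- arm.recognise(name, camera): "bbox" ([left, top, width, height] in pixels, round what is visible of it).
- arm.cut_out(name, camera): "region" (384x512 bool, what is visible of it) and "bbox" ([left, top, width, height] in pixels, round what is visible of it).
- arm.landmark_of(name, camera): "at" ([row, column] in pixels: a listed point, or the origin of a listed thing).
The state is a dict: "time_s": time; "joint_positions": joint angles; "qvel": joint speeds; "joint_torque": joint torques, N m; "position": TCP position; "orientation": TCP orientation; "ft_force": force on the tool from outside, world axes, zero at the start; "wrist_torque": the same for the moment, N m; "finger_gap": finger opening in mm.
Only numpy, scipy, OpenCV 4.12 (cv2) and the standard library are available. Lean on these libraries where they do the work, as an engineer would, in place of code of your own. Each camera call takes 0.05 s, during which the arm holds its last target. There are 200 camera calls.

### The job

The orange parts case is needed on the plywood assembly board, but it is in the middle of a stack: first clear the timer to the middle of the round cork pad and then the grey case to the middle of the black rubber mat, lying along it. Set the orange case on the board, centred between its two metal end rails and parallel to its sides, then rebuild the stack as it was: the grey case centred and square on the blue one, and the timer centred and square on the grey one. Leave the blue case where it stands, keep everything upright, and do not disturb the beaker, the cotton roll or the mug.

Things in the scene. Friction and masses are not known exactly. Their poses are not given: they have to be found in the camera images.
- timer: white dial timer with a red dial on top; case 48 wide (its x) by 64 long (its y) by 36 high, dial 36 across reaching to 50 high; origin at the centre of its underside; 0.11 kg. Grip the case across its 48 mm sides, not the dial. At the start it stands on the grey case, nearly square to it
- grey_case: flat closed parts case with black seam and a small black latch on each end; 56 wide (its x) by 110 long (its y, over the latches) by 36 high, flat lid and flat long sides to grip; origin at the centre of its underside; 0.15 to 0.3 kg. Grey, the shortest case. At the start it lies on the orange case, nearly centred and square
- orange_case: flat closed parts case with black seam and a small black latch on each end; 56 wide (its x) by 150 long (its y, over the latches) by 36 high, flat lid and flat long sides to grip; origin at the centre of its underside; 0.17 to 0.35 kg. Orange, the middle length. At the start it lies on the blue case, nearly centred and square, its ends showing beyond the grey case
- blue_case: flat closed parts case with black seam and a small black latch on each end; 56 wide (its x) by 190 long (its y, over the latches) by 36 high, flat lid and flat long sides to grip; origin at the centre of its underside; 0.5 kg. Blue, the longest case, loose on the bench, bottom of the stack; its ends show beyond the orange case. It stays where it is
- cork_pad: round cork pad, 110 across, 4 thick, fixed on the bench: parking place of the timer; origin at the centre of its underside, z up
- black_mat: ribbed black rubber mat, 90 (its x) by 150 (its y), 3 thick, fixed on the bench: parking place of the grey case (long side along the mat's y); origin at the centre of its underside, z up
- assembly_board: plywood board, 100 (its x) by 210 (its y), 10 thick, fixed on the bench, with a low aluminium rail across each end; the rails stand 10 above the board and 168 apart (inner faces at y = +-84), the long sides are open: the orange case lies between the rails along y, 9 mm free at each end; origin at the centre of its underside, z up
- beaker: bystander: clear glass beaker, 74 across, 87 high; origin at the centre of its underside
- cotton_roll: bystander: white roll of tape standing on end, 63 across, 35 high; origin at the centre of its underside
- mug: bystander: mug, green above and cream below, 86 by 121 over the handle, 99 high; origin at the centre of its 86 by 121 outline, at the underside

How it is judged (in metres and radians):
On the way, in this order (a step that is already met when the one before it is completed fails the run):
1. the timer stands on the cork pad, released (horizontal distance between timer and cork_pad below 0.015 m and z of timer in the frame of cork_pad between 0.001 and 0.008 m and angle between timer's own z axis and vertical below 0.1 rad and contact force between the fingers and timer below 0.5 N and linear speed of timer below 0.02 m/s), for 0.2 s.
2. the grey case lies on the black mat, released, with the timer still on the cork pad (all of step 1 and horizontal distance between grey_case and black_mat below 0.015 m and z of grey_case in the frame of black_mat between 0 and 0.007 m and angle between grey_case's own z axis and vertical below 0.1 rad and contact force between the fingers and grey_case below 0.5 N and linear speed of grey_case below 0.02 m/s and angle between the y axis of grey_case and the y axis of black_mat, either way round below 0.2 rad), for 0.2 s.
3. the orange case lies on the board between the rails, released, timer and grey case still parked (all of step 2 and horizontal distance between orange_case and assembly_board below 0.012 m and z of orange_case in the frame of assembly_board between 0.007 and 0.014 m and angle between orange_case's own z axis and vertical below 0.1 rad and contact force between the fingers and orange_case below 0.5 N and linear speed of orange_case below 0.02 m/s and angle between the y axis of orange_case and the y axis of assembly_board, either way round below 0.12 rad), for 0.2 s.
4. the grey case lies on the blue case, released, the timer still on the cork pad (all of step 1 and horizontal distance between grey_case and blue_case below 0.012 m and z of grey_case in the frame of blue_case between 0.033 and 0.04 m and angle between grey_case's own z axis and vertical below 0.1 rad and contact force between the fingers and grey_case below 0.5 N and linear speed of grey_case below 0.02 m/s and angle between the y axis of grey_case and the y axis of blue_case, either way round below 0.15 rad), for 0.2 s.
At the end, for the whole second after the job is handed in: Orange case on the board between the rails (12 mm, 0.12 rad); grey case on the blue (12 mm, 0.15 rad), timer on the grey (12 mm, 0.2 rad), blue within 20 mm of its start; all upright, released, at rest. On the way timer on cork and grey case on mat, each within 15 mm (case 0.2 rad) (horizontal distance between orange_case and assembly_board below 0.012 m and z of orange_case in the frame of assembly_board between 0.007 and 0.014 m and angle between each of orange_case, grey_case, timer, blue_case's own z axis and vertical below 0.1 rad and contact force between the fingers and orange_case below 0.5 N and linear speed of each of orange_case, grey_case, timer, blue_case below 0.02 m/s and angle between the y axis of orange_case and the y axis of assembly_board, either way round below 0.12 rad and horizontal distance between grey_case and blue_case below 0.012 m and z of grey_case in the frame of blue_case between 0.033 and 0.04 m and contact force between the fingers and grey_case below 0.5 N and angle between the y axis of grey_case and the y axis of blue_case, either way round below 0.15 rad and horizontal distance between timer and grey_case below 0.012 m and z of timer in the frame of grey_case between 0.033 and 0.04 m and contact force between the fingers and timer below 0.5 N and angle between the y axis of timer and the y axis of grey_case, either way round below 0.2 rad and distance of blue_case from where it was at the start of the episode below 0.02 m); the robot touches nothing.
It fails at once if the beaker is pushed more than 20 mm or tipped (distance of beaker from where it was at the start of the episode above 0.02 m or angle between beaker's own z axis and vertical above 0.3 rad).
It fails at once if the cotton roll is pushed more than 20 mm or tipped (distance of cotton_roll from where it was at the start of the episode above 0.02 m or angle between cotton_roll's own z axis and vertical above 0.3 rad).
It fails at once if the mug is pushed more than 20 mm or tipped (distance of mug from where it was at the start of the episode above 0.02 m or angle between mug's own z axis and vertical above 0.3 rad).
It fails at once if the blue case is pushed more than 20 mm or tipped (distance of blue_case from where it was at the start of the episode above 0.02 m or angle between blue_case's own z axis and vertical above 0.3 rad).
It fails at once if the timer, the grey or the orange case is tipped over (angle between any of timer, grey_case, orange_case's own z axis and vertical above 0.6 rad).
It also fails if it takes over 128 s, if anything falls off the work surface, if the arm or the gripper's body presses on something with over 40 N, if the wrist force passes 120 N, or if a joint passes its speed limit or range.

## Working session

There is one attempt and no reset: what is moved stays moved. The work goes in short steps, Python scripts to look and compute and a tool call to move; the robot and the scene stay as the last step left them, time stands still between calls to the robot, and variables do not carry over. Pictures are saved under pics/ and viewed, about 12 in all and at most 16, crops included, and the job is handed in when it is done.

Besides the shell and the picture viewer there is one more tool, called after ">>>" as a command line: name --pt "numbers of a row" for each row, then --argument value for the rest. apply_moves: Moves the arm, as the interface text tells. Its arguments: {"type":"object","properties":{"deltas":{"type":"array","items":{"type":"array","items":{"type":"number"}}},"squeeze":{"type":"number"}},"required":["deltas"]}

```bash
mkdir -p pics; ls; python3 - <<'E'
from cell import arm
import cv2,numpy as np
s=arm.read_state();print(s)
for c in("top","side"):
    p,d=arm.read_camera(c);m=arm.camera_model(c);print(c,m)
    cv2.imwrite(f"pics/{c}0.png",p[:,:,::-1])
    np.savez(f"{c}0.npz",p=p,d=d)
E
```

```text
pics
{'time_s': 0.0, 'joint_positions': array([-1.40057371e+00,  1.24527474e-01,  1.65165392e+00,  6.08474752e-06,
        1.36746948e+00, -8.25888721e-02]), 'qvel': array([-0.0011255 ,  0.00090717,  0.0001987 ,  0.00056995,  0.00057563,
        0.00063644]), 'joint_torque': array([-1.62710247e-03, -4.23611033e+01, -3.65455306e+01, -2.38299854e-04,
        6.74153765e-03, -6.02009365e-06]), 'position': array([ 162.462175  , -628.75664897,  230.05039394]), 'orientation': array([ 9.92020978e-01,  1.26068708e-01, -4.21016598e-05, -1.02825075e-03]), 'ft_force': array([-0.5110277 , -0.70919075,  0.19064937]), 'wrist_torque': array([-0.05062745, -0.03968237,  0.03116749]), 'finger_gap': 85.69737058330047}
top {'vertical_fov': 55.809810721025336, 'cx': 255.66923588538478, 'cy': 193.82651370746532, 'world_from_camera': array([[ 3.96283528e-03,  9.80934493e-01, -1.94298268e-01,
         3.56082136e+02],
       [-9.99989715e-01,  3.45871879e-03, -2.93372640e-03,
        -8.78315845e+01],
       [-2.20577035e-03,  1.94307896e-01,  9.80938110e-01,
         1.12298900e+03],
       [ 0.00000000e+00,  0.00000000e+00,  0.00000000e+00,
         1.00000000e+00]])}
side {'vertical_fov': 42.230312905752925, 'cx': 254.97376091050467, 'cy': 187.6631486261477, 'world_from_camera': array([[ 9.98831627e-01,  4.08311775e-03, -4.81529809e-02,
         4.61399605e+02],
       [-4.29142208e-02,  5.33104734e-01, -8.44960184e-01,
        -1.42103418e+03],
       [ 2.22205102e-02,  8.46039402e-01,  5.32657093e-01,
         9.49115269e+02],
       [ 0.00000000e+00,  0.00000000e+00,  0.00000000e+00,
         1.00000000e+00]])}
```

View pics/top0.png

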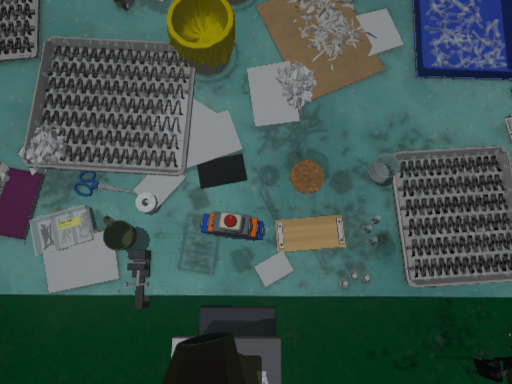

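View pics/side0.png

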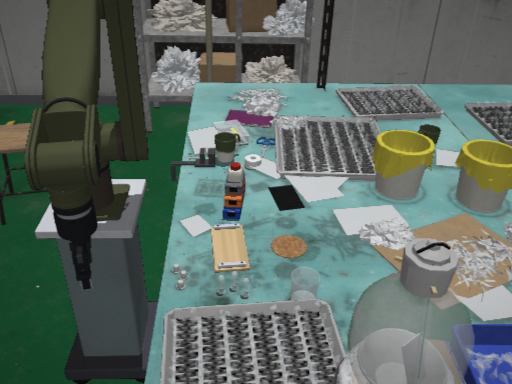

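Top view: the stack is at (232,224), the mat at (221,170), the cork at (307,177) and the board at (310,234). The beaker is at (379,172), the cotton at (147,203) and the mug at (120,235). The side view agrees.

```bash
cat > h.py <<'E'
from cell import arm
import cv2,numpy as np
from scipy.spatial.transform import Rotation as R
def rays(m,rc,fish):
    f=192/np.tan(np.radians(m["vertical_fov"])/2)
    x=(rc[:,1]-m["cx"])/f;y=(rc[:,0]-m["cy"])/f
    if fish:
        r=np.hypot(x,y)+1e-12;k=np.sin(r)/r
        d=np.c_[x*k,-y*k,-np.cos(r)]
    else: d=np.c_[x,-y,-np.ones_like(x)]
    return d@m["world_from_camera"][:3,:3].T, m["world_from_camera"][:3,3]
def at_z(m,rc,z,fish=False):   # pixels (row,col) -> world points on the plane z
    d,o=rays(m,np.asarray(rc,float),fish)
    return (o+d*((z-o[2])/d[:,2])[:,None])[:,:2]
def at_depth(m,rc,dep,fish=False):
    d,o=rays(m,np.asarray(rc,float),fish)
    zc=-(d@m["world_from_camera"][:3,2])
    return o+d*(dep/zc)[:,None]
def rect(xy):
    (c,s,a)=cv2.minAreaRect(np.float32(xy))
    if s[0]>s[1]: s=s[::-1];a+=90      # width, length ; a = direction of width
    return np.round([*c,*s,(a+45)%180-45],1)
def border(reg):
    cs,_=cv2.findContours(reg.astype(np.uint8),cv2.RETR_EXTERNAL,cv2.CHAIN_APPROX_NONE)
    return max(cs,key=cv2.contourArea)[:,0,::-1]
def togo(x,y,z,yaw_y):  # delta in tool frame so TCP at x,y,z, tool down, tool y axis at world angle yaw_y (deg, mod 180)
    s=arm.read_state();q=R.from_quat(s["orientation"]);M=q.as_matrix()
    cur=np.degrees(np.arctan2(M[1,1],M[0,1]));d=(yaw_y-cur+90)%180-90
    a=np.radians(cur+d);yy=np.array([np.cos(a),np.sin(a),0]);zz=np.array([0,0,-1.])
    T=np.c_[np.cross(yy,zz),yy,zz]
    rv=np.degrees((q.inv()*R.from_matrix(T)).as_rotvec())
    p=M.T@(np.array([x,y,z])-s["position"])
    print("t",round(s["time_s"],2),"TCP",s["position"].round(1),"cur yaw",cur.round(1),"j6",s["joint_positions"][5].round(2),"-> delta m",(p/1000).round(4),"rot",rv.round(2))
E
python3 - <<'E'
from h import *
m=arm.camera_model("top")
p,d=arm.read_camera("top")
for n,z in dict(timer=36,grey_case=144-36,orange_case=72,blue_case=36,cork_pad=4,black_mat=3,assembly_board=10,beaker=87,cotton_roll=35,mug=99).items():
    r=arm.cut_out(n,"top")
    for q in r[:2]:
        b=border(q["region"]);rc=np.argwhere(q["region"])
        P=at_depth(m,rc,d[tuple(rc.T)])
        print(n,round(q["confidence"],2),q["bbox"],"plane",rect(at_z(m,b,z)),"zq",np.percentile(P[:,2],[5,50,95]).round(),"med",np.median(P,0).round(1))
E
```

```text
timer 0.78 [220.2, 208.3, 20.7, 23.7] plane [487.   -9.6  53.8  67.5  -7.5] zq [137. 146. 161.] med [472.8 -19.3 146.3]
grey_case 0.69 [213.9, 213.8, 36.0, 23.9] plane [472.4 -16.7  61.1 111.7  -5.7] zq [ 66. 109. 125.] med [462.7 -25.3 108.6]
grey_case 0.55 [275.8, 212.7, 71.0, 42.8] plane [ 447.5 -236.3   93.5  194.4    4.3] zq [ 7. 11. 21.] med [ 454.6 -248.9   11.5]
orange_case 0.73 [207.4, 211.8, 49.0, 25.0] plane [466.7 -77.8  24.5  56.6  83.3] zq [68. 72. 76.] med [471.5 -71.4  72.4]
blue_case 0.78 [197.6, 212.7, 67.2, 27.3] plane [484.5  69.4  21.1  54.4  90.2] zq [33. 37. 70.] med [473.   61.2  37. ]
cork_pad 0.89 [289.8, 157.6, 35.1, 38.1] plane [ 636.6 -247.3  106.3  108.1  133.9] zq [2. 5. 8.] med [ 635.4 -246.8    5.1]
black_mat 0.91 [197.9, 156.0, 48.4, 32.6] plane [653.6  26.1  88.9 148.9  11.5] zq [1. 4. 8.] med [651.1  25.7   4.4]
black_mat 0.48 [133.0, 193.6, 25.5, 17.7] plane [551.1 258.6  65.2  70.9 -25.9] zq [13. 36. 39.] med [545.  250.1  35.7]
assembly_board 0.76 [274.0, 214.3, 73.5, 39.3] plane [ 455.8 -250.3  104.7  216.1    3.6] zq [ 6. 11. 21.] med [ 454.6 -249.2   11.4]
beaker 0.59 [368.8, 152.9, 31.6, 30.6] plane [ 640.1 -459.7   74.   103.4   44. ] zq [ 2. 42. 87.] med [ 656.1 -479.2   42.2]
cotton_roll 0.87 [135.1, 192.5, 21.9, 21.0] plane [5.452e+02 2.507e+02 6.190e+01 6.490e+01 2.000e-01] zq [16. 36. 39.] med [544.5 250.5  35.9]
mug 0.69 [103.1, 217.3, 34.1, 31.0] plane [441.3 301.   84.5 119.  -16.9] zq [  7.  56. 101.] med [446.6 322.5  56.4]
mug 0.39 [200.4, 154.8, 45.2, 37.3] plane [627.9  16.4  83.8 141.5  12.3] zq [1. 4. 8.] med [651.2  23.7   4.3]
```

```bash
python3 - <<'E'
from h import *
togo(460,-20,400,-6)
print(R.from_quat(arm.read_state()["orientation"]).as_matrix().round(3)); m=arm.camera_model("wrist");print(m)
E
```

```text
t 0.65 TCP [ 162.5 -629.4  231.4] cur yaw -75.5 j6 -0.08 -> delta m [ 0.4404 -0.5156 -0.1687] rot [  0.     0.   -69.52]
[[ 0.968  0.25   0.   ]
 [ 0.25  -0.968 -0.   ]
 [ 0.     0.    -1.   ]]
{'vertical_fov': 65.70646984690485, 'cx': 256.99403130431654, 'cy': 184.2347278085495, 'world_from_camera': array([[ 2.49965197e-01,  9.30539747e-01,  2.67606387e-01,
         2.31772509e+02],
       [-9.68254674e-01,  2.40381303e-01,  6.85544694e-02,
        -6.11453942e+02],
       [-5.34913412e-04, -2.76247367e-01,  9.61086420e-01,
         3.72716794e+02],
       [ 0.00000000e+00,  0.00000000e+00,  0.00000000e+00,
         1.00000000e+00]])}
```

>>> apply_moves --pt "0.1 -0.117 -0.168 0 0 -17 1" --pt "0.2 -0.234 -0.168 0 0 -34 1" --pt "0.3 -0.35 -0.168 0 0 -52 1" --pt "0.44 -0.515 -0.168 0 0 -69.5 1" --pt "0.44 -0.515 -0.168 0 0 -69.5 1" --pt "0.44 -0.515 -0.168 0 0 -69.5 1" --pt "0.44 -0.515 -0.168 0 0 -69.5 1" --pt "0.44 -0.515 -0.168 0 0 -69.5 1" --pt "0.44 -0.515 -0.168 0 0 -69.5 1" --pt "0.44 -0.515 -0.168 0 0 -69.5 1" --squeeze 40

```text
time_s: 1.9
position: [422.6, -95.6, 386.9]
orientation: [0.743, 0.669, 0.0, 0.001]
ft_force: [1.3, -0.4, -0.1]
finger_gap: 85.5
```

>>> apply_moves --pt "0 0 0 0 0 0 1"

```text
time_s: 2.02
position: [423.8, -92.1, 388.1]
orientation: [0.741, 0.672, 0.001, 0.001]
ft_force: [-0.5, -0.4, 0.3]
finger_gap: 85.6
```

```bash
cat > look.py <<'E'
from h import *
import sys
def look(tag,items):
    m=arm.camera_model("wrist");p,d=arm.read_camera("wrist")
    cv2.imwrite(f"pics/{tag}.png",p[:,:,::-1]);np.savez(f"{tag}.npz",p=p,d=d,**{k:m[k] for k in m})
    for n,z in items.items():
        r=arm.cut_out(n,"wrist")
        for q in r[:1]:
            b=border(q["region"]);rc=np.argwhere(q["region"]);P=at_depth(m,rc,d[tuple(rc.T)],True)
            P=P[d[tuple(rc.T)]>0];S=P[abs(P[:,2]-z)<5]
            print(n,round(q["confidence"],2),q["bbox"],"plane",rect(at_z(m,b,z,True)),"zmed",np.median(S[:,2]).round(1) if len(S) else None, "surf",rect(S[:,:2]) if len(S)>20 else None,len(S))
if __name__=="__main__":
    look(sys.argv[1],{k:float(v) for k,v in (a.split("=") for a in sys.argv[2:])})
E
python3 look.py w1 timer=144 grey_case=108 orange_case=72 blue_case=36 black_mat=3 cork_pad=4 assembly_board=10; python3 -c "
from h import *
togo(460,-20,400,-6)"
```

```text
timer 0.87 [270.6, 70.7, 39.7, 44.9] plane [476.3 -15.   48.3  60.5  -7.6] zmed 142.8 surf [477.9 -14.7  46.   60.3  -7.5] 920
grey_case 0.84 [261.6, 55.7, 44.5, 80.6] plane [473.9 -16.1  55.9 108.2  -6.8] zmed 106.6 surf [475.4 -15.6  54.  107.5  -6.9] 1146
orange_case 0.97 [264.1, 48.6, 37.8, 94.4] plane [468.1 -79.4  20.2  56.4  82.9] zmed 70.5 surf [476.2 -16.6  55.1 147.4  -6.4] 657
blue_case 0.62 [260.7, 36.8, 41.4, 115.9] plane [484.8  69.3  22.9  57.4  89.8] zmed 34.4 surf [475.3 -11.9  56.4 187.4  -7.3] 571
black_mat 0.86 [342.3, 28.3, 63.0, 86.0] plane [655.1  25.6  94.8 151.2  11.6] zmed 2.0 surf [655.8  25.9  94.7 151.9  11.6] 3477
cork_pad 0.96 [344.5, 184.9, 51.7, 50.5] plane [ 6.374e+02 -2.464e+02  1.052e+02  1.063e+02  2.000e-01] zmed 2.8 surf [ 637.1 -244.9  105.5  107.   121.1] 1895
assembly_board 0.7 [247.2, 164.2, 67.4, 106.8] plane [ 456.7 -248.5  101.7  209.7    5.1] zmed 8.6 surf [ 457.4 -250.   101.2  209.6    5. ] 4559
t 2.42 TCP [422.2 -96.7 386.6] cur yaw -6.2 j6 -0.24 -> delta m [ 0.0804  0.0293 -0.0134] rot [ 0.07  0.03 -0.18]
```

View pics/w1.png

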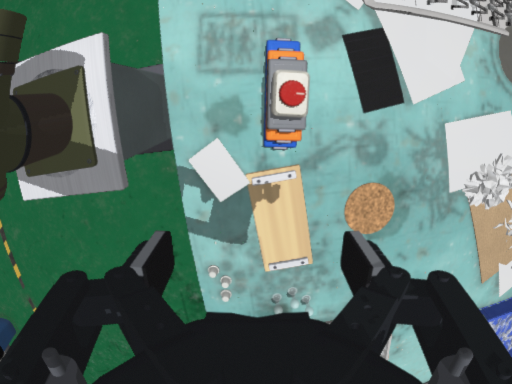

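The wrist view shows the stack at (283,93), the mat at (375,70), the cork at (370,208) and the board at (280,215). It agrees with the top camera. I'll go above the timer next.

```bash
python3 -c "
from h import *
togo(477,-15,230,-7.5)"
```

```text
t 2.42 TCP [422.2 -96.7 386.6] cur yaw -6.2 j6 -0.24 -> delta m [0.0872 0.0455 0.1566] rot [0.07 0.03 1.32]
```

>>> apply_moves --pt "0.0436 0.0228 0.04 0.07 0.03 0.7 1" --pt "0.0872 0.0455 0.08 0.07 0.03 1.3 1" --pt "0.0872 0.0455 0.12 0.07 0.03 1.3 1" --pt "0.0872 0.0455 0.1566 0.07 0.03 1.3 1" --pt "0.0872 0.0455 0.1566 0.07 0.03 1.3 1" --pt "0.0872 0.0455 0.1566 0.07 0.03 1.3 1" --pt "0.0872 0.0455 0.1566 0.07 0.03 1.3 1" --pt "0.0872 0.0455 0.1566 0.07 0.03 1.3 1"

```text
time_s: 3.42
position: [477.8, -15.3, 231.8]
orientation: [0.752, 0.659, 0.001, 0.001]
ft_force: [-0.4, 0.2, -0.5]
finger_gap: 85.4
```

```bash
python3 look.py w2 timer=144 grey_case=108 orange_case=72 blue_case=36;  python3 -c "
from h import *
togo(477,-15,110,-7.5)"
```

```text
timer 0.74 [226.6, 145.7, 57.4, 75.2] plane [478.6 -10.8  44.3  65.   -9. ] zmed 142.7 surf [478.  -14.5  44.1  59.2  -7.8] 2105
grey_case 0.74 [221.8, 118.6, 61.1, 114.9] plane [478.3   1.1  54.7  79.   -5.8] zmed 106.4 surf [476.3 -15.3  55.5 107.8  -6.2] 1914
blue_case 0.95 [227.8, 76.5, 48.1, 26.3] plane [485.4  67.8  26.6  55.4  84.1] zmed 34.6 surf [485.4  67.4  26.3  55.6  82.7] 959
t 3.67 TCP [477.1 -15.  230.3] cur yaw -7.5 j6 -0.01 -> delta m [-0.000e+00 -1.000e-04  1.203e-01] rot [ 0.02 -0.    0.03]
```

View pics/w2.png

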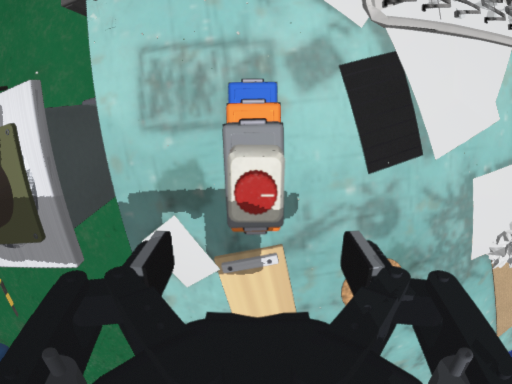

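The timer's dial is at (256,192), centred between the fingers. I'll descend and grip it.

>>> apply_moves --pt "0 0 0.05 0 0 0 1" --pt "0 0 0.09 0 0 0 1" --pt "0 0 0.11 0 0 0 1" --pt "0 0 0.12 0 0 0 1" --pt "0 0 0.12 0 0 0 1" --pt "0 0 0.12 0 0 0 0.6" --pt "0 0 0.12 0 0 0 0.4" --pt "0 0 0.12 0 0 0 0.3" --pt "0 0 0.12 0 0 0 0.3" --pt "0 0 0.12 0 0 0 0.3" --squeeze 30

```text
time_s: 4.92
position: [478.1, -15.2, 111.7]
orientation: [0.752, 0.66, 0.001, 0.001]
ft_force: [0.3, -1.0, 5.1]
finger_gap: 47.3
```

>>> apply_moves --pt "0 0 0 0 0 0 0.3" --pt "0 0 -0.02 0 0 0 0.3" --pt "0 0 -0.06 0 0 0 0.3" --pt "0 0 -0.1 0 0 0 0.3" --pt "0 0 -0.12 0 0 0 0.3" --pt "0 0 -0.12 0 0 0 0.3"

```text
time_s: 5.68
position: [478.3, -15.2, 232.4]
orientation: [0.752, 0.66, 0.002, 0.002]
ft_force: [-0.5, -0.6, -0.6]
finger_gap: 46.7
```

```bash
python3 -c "
from h import *
s=arm.read_state();print(s['finger_gap'],s['ft_force'])
togo(637,-246,230,-7.5)"; python3 look.py w3 timer=260 grey_case=108 orange_case=72 cork_pad=4
```

```text
46.654197251749764 [-0.47328155 -0.60559865 -0.55687267]
t 5.67 TCP [478.3 -15.2 232.4] cur yaw -7.5 j6 -0.01 -> delta m [-0.2082  0.1874  0.0033] rot [0.27 0.   0.03]
timer 0.78 [199.7, 181.2, 112.9, 134.4] plane [480.  -10.1  46.6  69.9  -7.8] zmed 263.2 surf [479.6 -13.   47.4  57.6  -7.3] 6429
grey_case 0.79 [218.2, 116.5, 64.6, 65.5] plane [479.9  11.8  53.9  57.   -5.4] zmed 106.7 surf [479.4  11.2  54.6  55.9  -6.5] 3329
orange_case 0.78 [223.5, 100.3, 55.4, 22.9] plane [484.4  46.1  23.   56.4  83.6] zmed 70.5 surf [483.3  46.2  23.1  55.2  83.6] 974
cork_pad 0.61 [357.1, 257.3, 31.2, 11.5] plane [ 634.2 -198.2   20.7   46.7   90.6] zmed 2.4 surf [ 634.7 -199.5   18.3   46.9   96.9] 179
```

>>> apply_moves --pt "-0.04 0.037 0 0 0 0 0.3" --pt "-0.08 0.073 0 0 0 0 0.3" --pt "-0.12 0.109 0 0 0 0 0.3" --pt "-0.16 0.144 0 0 0 0 0.3" --pt "-0.19 0.17 0 0 0 0 0.3" --pt "-0.208 0.1874 0.003 0 0 0 0.3" --pt "-0.208 0.1874 0.003 0 0 0 0.3" --pt "-0.208 0.1874 0.003 0 0 0 0.3" --pt "-0.208 0.1874 0.003 0 0 0 0.3"

```text
time_s: 7.05
position: [635.1, -244.6, 226.1]
orientation: [0.751, 0.66, -0.0, -0.001]
ft_force: [-0.3, -0.2, -1.6]
finger_gap: 46.4
```

```bash
python3 -c "
from h import *
togo(637,-246,8,-7.5)"; python3 look.py w4 timer=260 cork_pad=4
```

```text
t 7.05 TCP [ 635.1 -244.6  226.1] cur yaw -7.4 j6 -0.32 -> delta m [-0.0012  0.0024  0.2181] rot [-0.08 -0.02  0.07]
timer 0.69 [201.5, 180.8, 111.8, 134.0] plane [ 637.5 -236.1   43.6   65.6   -7.5] zmed 257.3 surf [ 636.5 -242.5   43.6   54.9   -8.7] 5258
cork_pad 0.96 [214.6, 113.3, 85.6, 70.0] plane [ 640.5 -232.    81.2  107.9   81.7] zmed 2.7 surf [ 640.4 -232.3   81.6  108.5   81.8] 4698
```

>>> apply_moves --pt "-0.001 0.002 0.05 0 0 0 0.3" --pt "-0.001 0.002 0.1 0 0 0 0.3" --pt "-0.001 0.002 0.15 0 0 0 0.3" --pt "-0.001 0.002 0.19 0 0 0 0.3" --pt "-0.001 0.002 0.208 0 0 0 0.3" --pt "-0.001 0.002 0.214 0 0 0 0.3" --pt "-0.001 0.002 0.217 0 0 0 0.3" --pt "-0.001 0.002 0.217 0 0 0 0.3"

```text
time_s: 8.2
position: [638.2, -246.7, 11.4]
orientation: [0.751, 0.66, 0.0, 0.001]
ft_force: [-0.1, -0.3, -1.0]
finger_gap: 46.5
```

```bash
python3 -c "
from h import *
print(arm.read_state()['ft_force'])
togo(637,-246,7,-7.5)"
```

```text
[-0.05407577 -0.31584875 -1.00254023]
t 8.2 TCP [ 638.2 -246.7   11.4] cur yaw -7.4 j6 -0.32 -> delta m [ 0.0005 -0.0013  0.0044] rot [0.12 0.06 0.07]
```

>>> apply_moves --pt "0 0 0.002 0 0 0 0.3" --pt "0 0 0.003 0 0 0 0.3" --pt "0 0 0.0045 0 0 0 0.3" --pt "0 0 0.0045 0 0 0 0.3"

```text
time_s: 8.7
position: [638.6, -246.9, 7.7]
orientation: [0.751, 0.66, 0.0, 0.001]
ft_force: [-2.1, 0.3, 3.3]
finger_gap: 46.7
```

>>> apply_moves --pt "0 0 0 0 0 0 0.7" --pt "0 0 0 0 0 0 1" --pt "0 0 0 0 0 0 1" --pt "0 0 -0.03 0 0 0 1" --pt "0 0 -0.09 0 0 0 1" --pt "0 0 -0.15 0 0 0 1" --pt "0 0 -0.2 0 0 0 1" --pt "0 0 -0.22 0 0 0 1" --pt "0 0 -0.22 0 0 0 1"

```text
time_s: 9.82
position: [638.5, -246.8, 228.9]
orientation: [0.751, 0.66, 0.001, 0.003]
ft_force: [0.5, -0.6, -0.2]
finger_gap: 85.5
```

```bash
python3 -c "
from h import *
togo(476,-16,200,-6.7)";  python3 look.py w5 timer=40 cork_pad=4 grey_case=108
```

```text
t 9.82 TCP [ 638.5 -246.8  228.9] cur yaw -7.4 j6 -0.32 -> delta m [ 0.2079 -0.1912  0.0275] rot [ 0.29  0.11 -0.73]
timer 0.85 [235.7, 131.8, 42.3, 57.1] plane [ 640.2 -243.6   45.1   65.    -7.5] zmed 38.8 surf [ 640.  -246.3   43.4   60.2   -6.6] 1141
cork_pad 0.95 [211.1, 113.1, 88.4, 84.9] plane [ 637.8 -245.6  107.5  109.3   -5.7] zmed 2.7 surf [ 637.6 -245.9  108.5  109.7   -4.6] 3595
grey_case 0.7 [49.5, 0.0, 58.0, 38.7] plane [480.8 -57.4  40.4  80.   68.9] zmed 106.5 surf [471.3 -52.   38.3  63.1  68.7] 1318
```

View pics/w5.png

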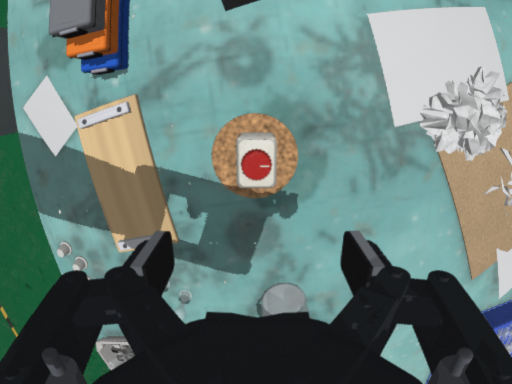

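The timer's dial is at (257,165), within about 2 mm of the cork's centre. The grey case is next.

>>> apply_moves --pt "0.04 -0.037 0 0 0 0 1" --pt "0.08 -0.073 0.005 0 0 0 1" --pt "0.12 -0.11 0.01 0 0 0 1" --pt "0.16 -0.147 0.015 0 0 0 1" --pt "0.2 -0.184 0.025 0.3 0.1 -0.7 1" --pt "0.208 -0.1912 0.0275 0.3 0.1 -0.7 1" --pt "0.208 -0.1912 0.0275 0.3 0.1 -0.7 1" --pt "0.208 -0.1912 0.0275 0.3 0.1 -0.7 1" --pt "0.208 -0.1912 0.0275 0.3 0.1 -0.7 1"

```text
time_s: 11.15
position: [474.7, -15.9, 197.2]
orientation: [0.748, 0.664, -0.002, -0.004]
ft_force: [0.3, 0.2, 0.2]
finger_gap: 85.8
```

```bash
python3 look.py w6 grey_case=108 orange_case=72 blue_case=36 black_mat=3; python3 -c "
from h import *
togo(476,-16,75,-6.7)"
```

```text
grey_case 0.7 [222.3, 117.5, 69.9, 130.5] plane [476.5 -13.6  54.3 107.8  -6.1] zmed 106.7 surf [476.4 -14.9  55.5 108.   -6. ] 7894
orange_case 0.8 [225.8, 101.0, 63.8, 148.4] plane [484.2  46.   24.2  55.5  83.1] zmed 70.4 surf [476.5 -16.1  55.7 147.7  -6.6] 1321
blue_case 0.87 [228.4, 74.2, 58.4, 28.0] plane [485.2  67.4  25.5  55.4  83.2] zmed 34.6 surf [485.2  67.6  25.8  56.1  83.2] 1158
black_mat 0.76 [353.2, 49.7, 87.0, 130.7] plane [654.4  25.6  91.3 149.9  11.1] zmed 1.9 surf [655.5  25.5  92.1 150.5  11.2] 7594
t 11.4 TCP [474.2 -15.3 197.1] cur yaw -6.8 j6 -0.03 -> delta m [-0.0008  0.0029  0.122 ] rot [-0.45 -0.14 -0.07]
```

>>> apply_moves --pt "-0.0008 0.0025 0.05 -0.45 -0.14 0 1" --pt "-0.0008 0.0025 0.09 -0.45 -0.14 0 1" --pt "-0.0008 0.0025 0.112 -0.45 -0.14 0 1" --pt "-0.0008 0.0025 0.122 -0.45 -0.14 0 1" --pt "-0.0008 0.0025 0.122 -0.45 -0.14 0 1" --pt "-0.0008 0.0025 0.122 -0.45 -0.14 0 1"

```text
time_s: 12.15
position: [476.7, -16.1, 76.4]
orientation: [0.748, 0.664, 0.001, 0.001]
ft_force: [0.4, 0.2, 0.4]
finger_gap: 85.5
```

```bash
python3 -c "
from h import *
print(arm.read_state()['ft_force'])
togo(476.5,-15,75,-6.5)"
```

```text
[0.38654969 0.15703976 0.43948121]
t 12.15 TCP [476.7 -16.1  76.4] cur yaw -6.8 j6 -0.03 -> delta m [ 0.0011 -0.0004  0.0014] rot [ 0.14  0.01 -0.27]
```

>>> apply_moves --pt "0.001 0 0.001 0 0 0 0.6" --pt "0.001 0 0.001 0 0 0 0.4" --pt "0.001 0 0.001 0 0 0 0.4" --pt "0.001 0 0.001 0 0 0 0.4" --pt "0.001 0 0.001 0 0 0 0.4" --pt "0.001 0 0.001 0 0 0 0.4" --pt "0.001 0 -0.004 0 0 0 0.4" --pt "0.001 0 -0.02 0 0 0 0.4" --pt "0.001 0 -0.06 0 0 0 0.4" --pt "0.001 0 -0.1 0 0 0 0.4" --squeeze 50

```text
time_s: 13.4
position: [476.0, -15.0, 177.6]
orientation: [0.748, 0.664, 0.0, 0.001]
ft_force: [1.0, 0.6, -1.3]
finger_gap: 55.2
```

```bash
python3 look.py w7 grey_case=212 orange_case=72 blue_case=36; python3 -c "
from h import *
print(arm.read_state()['ft_force'])
togo(655.5,25.7,180,11.4)"
```

```text
grey_case 0.68 [186.0, 136.2, 142.0, 185.3] plane [478.9   0.8  52.9  83.5  -6.5] zmed 207.9 surf [478.9  -2.5  54.1  81.4  -7. ] 17218
orange_case 0.72 [222.0, 101.6, 68.2, 42.8] plane [482.9  40.3  34.9  56.1  87. ] zmed 70.6 surf [482.9  40.1  35.2  57.   86.9] 2364
blue_case 0.78 [225.1, 75.5, 57.9, 29.7] plane [485.9  67.6  26.7  53.7  83.2] zmed 34.6 surf [486.   67.8  27.1  54.4  83.2] 1287
[ 0.07675546 -0.30038186 -2.53340626]
t 13.6 TCP [476.8 -15.1 177.2] cur yaw -6.8 j6 -0.03 -> delta m [ 0.0616  0.1726 -0.0021] rot [  0.23   0.05 -18.17]
```

View pics/w7.png

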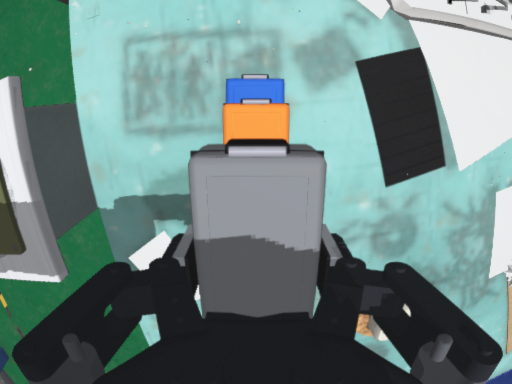

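The grey case is held level and the orange one stayed put. I'll carry the grey case to the mat.

>>> apply_moves --pt "0.012 0.035 0 0 0 -4 0.4" --pt "0.025 0.07 0 0 0 -8 0.4" --pt "0.037 0.105 0 0 0 -12 0.4" --pt "0.05 0.14 0 0 0 -16 0.4" --pt "0.0616 0.1726 0 0.2 0 -18.2 0.4" --pt "0.0616 0.1726 0 0.2 0 -18.2 0.4" --pt "0.0616 0.1726 0 0.2 0 -18.2 0.4" --pt "0.0616 0.1726 0 0.2 0 -18.2 0.4"

```text
time_s: 14.6
position: [654.2, 25.5, 177.0]
orientation: [0.633, 0.774, -0.001, -0.0]
ft_force: [0.1, 0.2, -2.0]
finger_gap: 55.1
```

```bash
python3 look.py w8 black_mat=3 grey_case=210; python3 -c "
from h import *
print(arm.read_state()['ft_force'])
togo(655.5,25.7,8,11.4)"
```

```text
black_mat 0.94 [217.9, 95.1, 74.9, 48.7] plane [641.3  74.5  50.1  81.3 101.4] zmed 1.7 surf [641.2  74.4  50.4  81.8 101.4] 3095
grey_case 0.75 [185.3, 136.2, 138.5, 184.3] plane [652.3  41.   53.3  83.4  11.4] zmed 207.0 surf [652.9  37.   55.1  83.4  11.3] 19971
[-0.21092136 -0.99807417 -3.00299826]
t 14.75 TCP [654.9  25.5 178. ] cur yaw 11.4 j6 -0.24 -> delta m [0.0002 0.0006 0.17  ] rot [0.03 0.05 0.01]
```

>>> apply_moves --pt "0 0.0006 0.05 0 0 0 0.4" --pt "0 0.0006 0.1 0 0 0 0.4" --pt "0 0.0006 0.14 0 0 0 0.4" --pt "0 0.0006 0.16 0 0 0 0.4" --pt "0 0.0006 0.166 0 0 0 0.4" --pt "0 0.0006 0.168 0 0 0 0.4" --pt "0 0.0006 0.17 0 0 0 0.4" --pt "0 0.0006 0.17 0 0 0 0.4"

```text
time_s: 15.75
position: [656.4, 25.5, 9.3]
orientation: [0.633, 0.774, 0.0, 0.001]
ft_force: [0.9, -0.4, -1.3]
finger_gap: 55.3
```

>>> apply_moves --pt "0 0 0.001 0 0 0 0.4" --pt "0 0 0.002 0 0 0 0.4" --pt "0 0 0.003 0 0 0 0.4" --pt "0 0 0.003 0 0 0 0.4"

```text
time_s: 16.25
position: [656.8, 25.4, 7.6]
orientation: [0.633, 0.774, 0.001, 0.001]
ft_force: [-3.1, -0.4, 5.5]
finger_gap: 55.4
```

Contact. I'll release, rise and look.

>>> apply_moves --pt "0 0 0 0 0 0 0.75" --pt "0 0 0 0 0 0 1" --pt "0 0 0 0 0 0 1" --pt "0 0 -0.03 0 0 0 1" --pt "0 0 -0.09 0 0 0 1" --pt "0 0 -0.15 0 0 0 1" --pt "0 0 -0.19 0 0 0 1" --pt "0 0 -0.2 0 0 0 1" --pt "0 0 -0.2 0 0 0 1"

```text
time_s: 17.38
position: [656.1, 25.6, 207.2]
orientation: [0.633, 0.774, 0.001, 0.001]
ft_force: [-0.5, 0.3, -0.2]
finger_gap: 85.6
```

```bash
python3 look.py w9 grey_case=39 black_mat=3 timer=40 cork_pad=4 orange_case=72; python3 -c "
from h import *
togo(476.5,-16,150,-6.6)"
```

```text
grey_case 0.66 [228.2, 115.3, 53.1, 103.0] plane [658.   26.4  55.5 108.4  12.2] zmed 37.7 surf [658.4  25.3  55.1 108.1  11.8] 4675
black_mat 0.57 [217.1, 97.4, 77.9, 121.9] plane [654.9  26.1  88.8 148.4  11.7] zmed 1.8 surf [655.   25.6  89.4 149.5  11.8] 3393
cork_pad 0.72 [178.4, 298.2, 61.6, 25.1] plane [ 625.7 -209.1   36.5   91.2  118.4] zmed 2.5 surf [ 625.3 -210.7   36.6   91.3  118.8] 696
orange_case 0.79 [63.5, 110.5, 64.6, 132.2] plane [484.8 -14.   67.  150.8  -6.6] zmed 70.5 surf [476.9 -16.5  56.4 148.6  -6.6] 5097
t 17.68 TCP [655.4  25.6 205.4] cur yaw 11.4 j6 -0.24 -> delta m [-0.0054 -0.1836  0.0555] rot [-0.02  0.05 18.01]
```

View pics/w9.png

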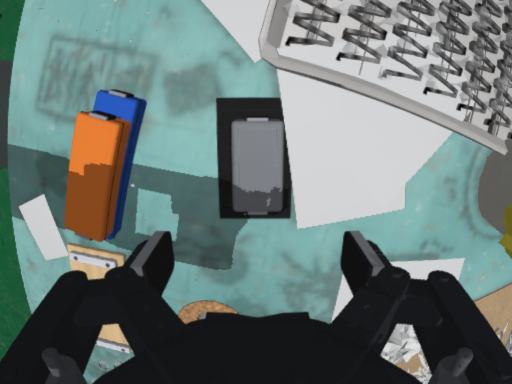

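The grey case is at (258,165), within about 3 mm of the mat's centre and parallel to it. The orange case is next.

>>> apply_moves --pt "-0.001 -0.04 0 0 0 4 1" --pt "-0.002 -0.08 0 0 0 8 1" --pt "-0.003 -0.12 0 0 0 12 1" --pt "-0.005 -0.16 0.02 0 0 16 1" --pt "-0.0054 -0.1836 0.04 0 0 18 1" --pt "-0.0054 -0.1836 0.0555 0 0 18 1" --pt "-0.0054 -0.1836 0.0555 0 0 18 1" --pt "-0.0054 -0.1836 0.0555 0 0 18 1"

```text
time_s: 18.68
position: [477.7, -15.9, 150.7]
orientation: [0.746, 0.666, -0.0, 0.001]
ft_force: [-0.4, 0.1, 0.6]
finger_gap: 85.5
```

```bash
python3 look.py w10 orange_case=72 blue_case=36; python3 -c "
from h import *
togo(476.7,-16.4,39,-6.6)"
```

```text
orange_case 0.58 [214.7, 100.1, 77.5, 173.0] plane [476.3 -14.9  55.8 145.8  -6.6] zmed 70.7 surf [476.4 -16.   56.1 148.   -6.6] 11722
blue_case 0.86 [217.3, 72.1, 66.2, 30.1] plane [485.2  67.4  25.8  54.6  83.4] zmed 34.6 surf [485.2  67.7  26.3  55.6  83.4] 1586
t 18.82 TCP [477.6 -16.  151. ] cur yaw -6.6 j6 -0.03 -> delta m [-0.0004 -0.001   0.112 ] rot [0.08 0.05 0.04]
```

>>> apply_moves --pt "0 -0.001 0.05 0 0 0 1" --pt "0 -0.001 0.09 0 0 0 1" --pt "0 -0.001 0.105 0 0 0 1" --pt "0 -0.001 0.111 0 0 0 1" --pt "0 -0.001 0.111 0 0 0 1" --pt "0 -0.001 0.111 0 0 0 0.6" --pt "0 -0.001 0.111 0 0 0 0.4" --pt "0 -0.001 0.111 0 0 0 0.4" --pt "0 -0.001 0.111 0 0 0 0.4" --pt "0 -0.001 0.111 0 0 0 0.4"

```text
time_s: 20.08
position: [477.7, -16.1, 41.4]
orientation: [0.746, 0.665, 0.001, 0.001]
ft_force: [-2.3, 0.9, 5.7]
finger_gap: 55.3
```

>>> apply_moves --pt "0 0 0 0 0 0 0.4" --pt "0 0 -0.005 0 0 0 0.4" --pt "0 0 -0.03 0 0 0 0.4" --pt "0 0 -0.07 0 0 0 0.4" --pt "0 0 -0.11 0 0 0 0.4" --pt "0 0 -0.12 0 0 0 0.4" --pt "0 0 -0.12 0 0 0 0.4"

```text
time_s: 20.95
position: [477.2, -15.9, 160.9]
orientation: [0.746, 0.665, 0.001, 0.001]
ft_force: [-0.1, -0.0, -3.4]
finger_gap: 55.0
```

```bash
python3 look.py w11 orange_case=190 blue_case=36; python3 -c "
from h import *
print(arm.read_state()['ft_force'])
togo(457.3,-249.5,160,5)"
```

```text
orange_case 0.55 [184.6, 94.2, 142.9, 223.9] plane [480.7   5.9  55.  104.4  -6.5] zmed 190.3 surf [480.6   5.   56.5 105.7  -6.5] 27824
blue_case 0.94 [219.4, 71.4, 62.4, 29.9] plane [484.4  70.6  22.6  54.5  91.5] zmed 34.6 surf [484.3  70.6  22.6  55.2  91.5] 1122
[-0.39978302  0.93232013 -3.18514437]
t 21.1 TCP [475.9 -15.8 158.9] cur yaw -6.6 j6 -0.03 -> delta m [-0.2343  0.0082 -0.001 ] rot [ -0.07   0.04 -11.56]
```

View pics/w11.png

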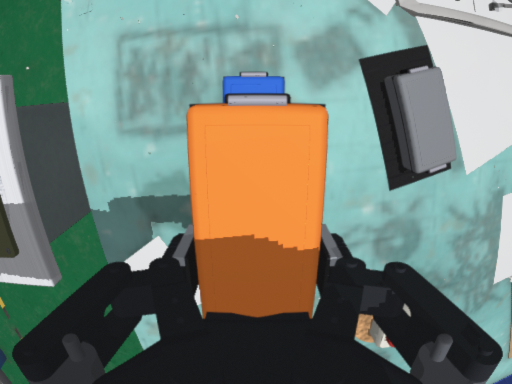

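The orange case is held level and the blue one is unmoved. I'll carry the orange case to the board.

>>> apply_moves --pt "-0.04 0.001 0 0 0 -2 0.4" --pt "-0.08 0.002 0 0 0 -4 0.4" --pt "-0.12 0.004 0 0 0 -6 0.4" --pt "-0.16 0.006 0 0 0 -8 0.4" --pt "-0.2 0.007 0 0 0 -10 0.4" --pt "-0.234 0.008 0 0 0 -11.5 0.4" --pt "-0.234 0.008 0 0 0 -11.5 0.4" --pt "-0.234 0.008 0 0 0 -11.5 0.4" --pt "-0.234 0.008 0 0 0 -11.5 0.4"

```text
time_s: 22.22
position: [456.9, -248.0, 158.3]
orientation: [0.676, 0.737, -0.001, -0.001]
ft_force: [-0.7, 0.3, -2.7]
finger_gap: 55.0
```

```bash
python3 look.py w12 orange_case=190 assembly_board=10 blue_case=36; python3 -c "
from h import *
print(arm.read_state()['ft_force'])
togo(457.3,-249.5,20,5)
z=np.load('w12.npz');p=z['p']
cv2.imwrite('pics/w12b.png',cv2.resize(p[40:240,120:400,::-1],None,fx=2.5,fy=2.5))
z=np.load('w1.npz');p=z['p']
cv2.imwrite('pics/w1b.png',cv2.resize(p[150:290,220:340,::-1],None,fx=4,fy=4))"
```

```text
orange_case 0.73 [186.0, 94.4, 139.7, 224.3] plane [ 456.1 -225.1   53.2  101.4    5. ] zmed 187.6 surf [ 456.3 -227.8   55.3  104.7    4.8] 27273
assembly_board 0.86 [207.6, 68.7, 102.6, 38.5] plane [ 450.4 -162.5   33.1   98.7   95. ] zmed 8.7 surf [ 450.3 -162.3   33.4  100.    95. ] 1501
blue_case 0.79 [246.9, 0.0, 66.6, 34.6] plane [467.2 -98.5  33.4  58.6  97.1] zmed 34.7 surf [467.1 -94.6  27.8  59.2  96.5] 1512
[-1.20611919 -0.99326619 -2.74743994]
t 22.43 TCP [ 457.3 -248.5  159.1] cur yaw 5.0 j6 -0.69 -> delta m [-9.000e-04  1.000e-04  1.391e-01] rot [-0.07  0.03 -0.  ]
```

View pics/w12b.png

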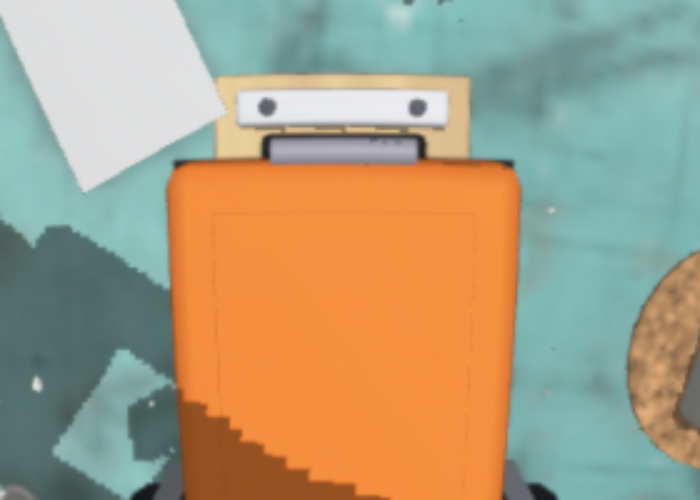

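View pics/w1b.png

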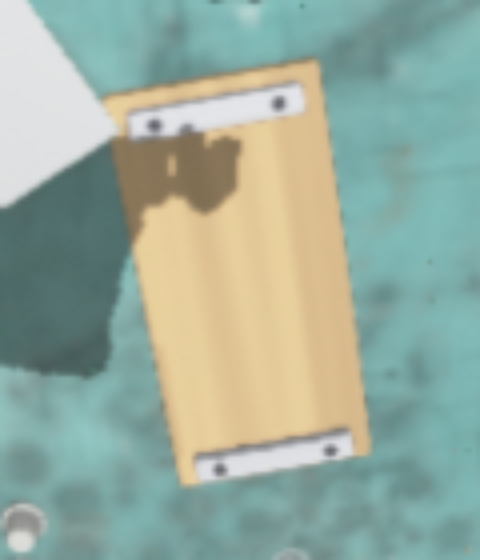

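The case is parallel to the board, and the far rail shows evenly ahead of it at (342,107) in the crop. I'll lower it.

>>> apply_moves --pt "-0.0012 0.0003 0.05 0 0 0 0.4" --pt "-0.0012 0.0003 0.09 0 0 0 0.4" --pt "-0.0012 0.0003 0.12 0 0 0 0.4" --pt "-0.0012 0.0003 0.129 0 0 0 0.4" --pt "-0.0012 0.0003 0.129 0 0 0 0.4" --pt "-0.0012 0.0003 0.129 0 0 0 0.4"

```text
time_s: 23.18
position: [458.8, -250.6, 31.9]
orientation: [0.676, 0.737, -0.0, 0.001]
ft_force: [-0.4, 0.1, -3.6]
finger_gap: 55.4
```

```bash
python3 look.py w13 orange_case=62 assembly_board=10; python3 -c "
from h import *
print(arm.read_state()['ft_force'])
togo(457.6,-249.8,15,5)"
```

```text
orange_case 0.72 [185.9, 94.0, 141.4, 221.8] plane [ 457.9 -227.9   54.1  102.3    5.1] zmed 61.2 surf [ 458.  -229.4   56.1  105.2    5. ] 27499
assembly_board 0.83 [163.4, 39.3, 183.1, 277.5] plane [ 453.3 -203.    99.2  114.2    4.4] zmed 8.7 surf [ 456.1 -236.4  100.8  181.9    4.9] 10413
[-0.22631218 -0.48406745 -2.82619163]
t 23.32 TCP [ 458.4 -250.4   31.5] cur yaw 5.0 j6 -0.69 -> delta m [ 0.0007 -0.0008  0.0165] rot [0.05 0.13 0.  ]
```

>>> apply_moves --pt "0.0007 0 0.008 0 0 0 0.4" --pt "0.0007 0 0.012 0 0 0 0.4" --pt "0.0007 0 0.015 0 0 0 0.4" --pt "0.0007 0 0.0165 0 0 0 0.4" --pt "0.0007 0 0.0165 0 0 0 0.4"

```text
time_s: 23.95
position: [458.4, -249.8, 15.5]
orientation: [0.676, 0.737, -0.0, 0.001]
ft_force: [-2.7, 1.6, 2.3]
finger_gap: 54.9
```

>>> apply_moves --pt "0 0 0 0 0 0 0.75" --pt "0 0 0 0 0 0 1" --pt "0 0 0 0 0 0 1" --pt "0 0 -0.03 0 0 0 1" --pt "0 0 -0.09 0 0 0 1" --pt "0 0 -0.15 0 0 0 1" --pt "0 0 -0.19 0 0 0 1" --pt "0 0 -0.2 0 0 0 1" --pt "0 0 -0.2 0 0 0 1"

```text
time_s: 25.08
position: [458.2, -249.3, 215.1]
orientation: [0.676, 0.737, -0.0, 0.001]
ft_force: [0.1, 0.0, -0.4]
finger_gap: 85.3
```

```bash
python3 look.py w14 orange_case=46 assembly_board=10 timer=40 blue_case=36; python3 -c "
from h import *
togo(657.5,25.5,180,11.6)"
```

```text
orange_case 0.84 [230.5, 100.5, 51.8, 127.9] plane [ 459.9 -248.8   54.7  145.9    5.1] zmed 44.8 surf [ 460.  -249.6   55.4  147.7    5.2] 6374
assembly_board 0.81 [209.6, 73.3, 90.9, 167.2] plane [ 457.8 -249.9   99.8  209.2    5. ] zmed 8.7 surf [ 457.8 -250.   100.9  209.8    5. ] 5643
timer 0.6 [374.2, 149.1, 51.7, 53.2] plane [ 631.2 -244.    63.9   66.    85. ] zmed 38.9 surf [ 638.2 -246.5   44.9   60.4   -7.6] 883
blue_case 0.77 [245.2, 0.0, 59.4, 44.7] plane [466.7 -84.   53.8  57.2  84. ] zmed 34.8 surf [466.7 -81.6  50.1  57.2  85.1] 1846
t 25.32 TCP [ 457.4 -248.8  213.1] cur yaw 5.0 j6 -0.69 -> delta m [0.2558 0.2233 0.0327] rot [-0.14 -0.04 -6.6 ]
```

View pics/w14.png

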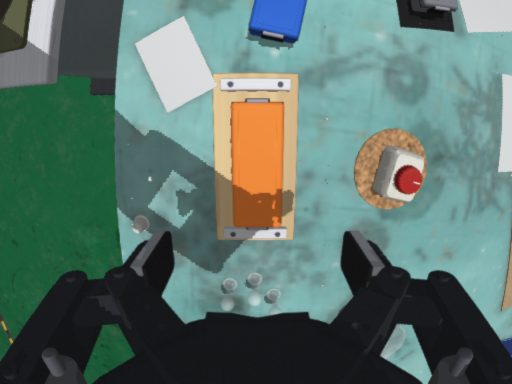

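The orange case at (257,165) sits within about 2 mm of the board's centre and is parallel to it. I'll fetch the grey case back.

>>> apply_moves --pt "0.045 0.04 0 0 0 -1 1" --pt "0.09 0.08 0 0 0 -2 1" --pt "0.135 0.12 0 0 0 -4 1" --pt "0.18 0.16 0.01 0 0 -5 1" --pt "0.225 0.2 0.02 0 0 -6 1" --pt "0.2558 0.2233 0.0327 0 0 -6.6 1" --pt "0.2558 0.2233 0.0327 0 0 -6.6 1" --pt "0.2558 0.2233 0.0327 0 0 -6.6 1" --pt "0.2558 0.2233 0.0327 0 0 -6.6 1" --pt "0.2558 0.2233 0.0327 0 0 -6.6 1"

```text
time_s: 26.58
position: [657.4, 24.4, 180.6]
orientation: [0.633, 0.774, -0.0, -0.001]
ft_force: [-0.4, 0.0, -0.3]
finger_gap: 85.3
```

```bash
python3 look.py w15 grey_case=39 black_mat=3 blue_case=36; python3 -c "
from h import *
togo(657.5,25.5,7,11.7)"
```

```text
grey_case 0.67 [227.5, 114.2, 58.4, 111.4] plane [657.8  26.3  54.8 108.9  11.3] zmed 37.7 surf [658.4  24.9  55.2 109.4  11.2] 5534
black_mat 0.85 [212.3, 95.3, 85.3, 131.8] plane [654.8  26.6  88.9 147.7  11.6] zmed 1.8 surf [654.9  26.1  89.7 148.9  11.6] 3961
blue_case 0.89 [64.0, 89.2, 74.0, 159.2] plane [483.3 -10.5  67.7 188.4  -6.8] zmed 34.5 surf [475.7 -12.1  56.9 187.4  -6.8] 6258
t 26.77 TCP [657.5  25.1 180.4] cur yaw 11.6 j6 -0.25 -> delta m [0.0003 0.0004 0.1734] rot [-0.11 -0.03 -0.13]
```

>>> apply_moves --pt "0 0.0004 0.05 0 0 0 1" --pt "0 0.0004 0.1 0 0 0 1" --pt "0 0.0004 0.14 0 0 0 1" --pt "0 0.0004 0.163 0 0 0 1" --pt "0 0.0004 0.172 0 0 0 1" --pt "0 0.0004 0.173 0 0 0 1" --pt "0 0.0004 0.173 0 0 0 1"

```text
time_s: 27.65
position: [659.0, 25.1, 9.4]
orientation: [0.632, 0.775, 0.0, 0.0]
ft_force: [-0.1, -0.4, 0.9]
finger_gap: 85.2
```

>>> apply_moves --pt "0 0 0 0 0 0 0.6" --pt "0 0 0 0 0 0 0.4" --pt "0 0 0 0 0 0 0.4" --pt "0 0 0 0 0 0 0.4" --pt "0 0 0 0 0 0 0.4" --pt "0 0 0 0 0 0 0.4" --pt "0 0 -0.02 0 0 0 0.4" --pt "0 0 -0.07 0 0 0 0.4" --pt "0 0 -0.12 0 0 0 0.4" --pt "0 0 -0.15 0 0 0 0.4"

```text
time_s: 28.9
position: [659.8, 25.1, 163.5]
orientation: [0.632, 0.775, 0.002, 0.002]
ft_force: [0.4, 0.6, -2.0]
finger_gap: 55.1
```

```bash
python3 look.py w16 grey_case=188; python3 -c "
from h import *
print(arm.read_state()['ft_force'])
togo(476,-12.3,150,-6.8)"
```

```text
grey_case 0.92 [185.8, 132.8, 139.0, 187.1] plane [658.4  37.3  55.8  90.6  11.5] zmed 190.1 surf [658.6  36.1  56.1  88.4  11.5] 20922
[-0.00739953  0.01197694 -1.87160071]
t 29.0 TCP [661.5  25.1 165.4] cur yaw 11.6 j6 -0.25 -> delta m [ 0.0006 -0.1894  0.0134] rot [ 0.62  0.04 18.37]
```

>>> apply_moves --pt "0 -0.04 0 0.3 0 4 0.4" --pt "0 -0.08 0 0.3 0 8 0.4" --pt "0 -0.12 0 0.3 0 12 0.4" --pt "0 -0.16 0.005 0.3 0 16 0.4" --pt "0 -0.189 0.013 0.3 0 18.4 0.4" --pt "0 -0.189 0.013 0.3 0 18.4 0.4" --pt "0 -0.189 0.013 0.3 0 18.4 0.4" --pt "0 -0.189 0.013 0.3 0 18.4 0.4"

```text
time_s: 30.0
position: [477.3, -12.8, 150.6]
orientation: [0.748, 0.664, 0.002, 0.002]
ft_force: [0.3, 1.2, -1.4]
finger_gap: 55.1
```

```bash
python3 look.py w17 grey_case=180 blue_case=36; python3 -c "
from h import *
print(arm.read_state()['ft_force'])
togo(476,-12.3,60,-6.8)"
```

```text
grey_case 0.98 [187.5, 131.2, 135.3, 185.4] plane [480.2   2.2  53.3  86.3  -6.7] zmed 177.2 surf [479.8  -1.7  55.2  86.8  -6.5] 20080
blue_case 0.74 [218.9, 74.7, 65.7, 67.0] plane [483.   52.7  55.9  57.1  -7. ] zmed 34.7 surf [483.2  52.8  56.5  57.4  -6.2] 3712
[-0.63602858  0.56299314 -2.71523829]
t 30.15 TCP [477.1 -12.7 150.6] cur yaw -6.8 j6 -0.02 -> delta m [ 0.0003 -0.0017  0.0906] rot [ 0.34 -0.01 -0.01]
```

>>> apply_moves --pt "0 -0.002 0.04 0.3 0 0 0.4" --pt "0 -0.002 0.075 0.3 0 0 0.4" --pt "0 -0.002 0.09 0.3 0 0 0.4" --pt "0 -0.002 0.098 0.3 0 0 0.4" --pt "0 -0.002 0.098 0.3 0 0 0.4" --pt "0 -0.002 0.098 0.3 0 0 0.4"

```text
time_s: 30.9
position: [476.9, -12.7, 54.0]
orientation: [0.748, 0.664, 0.001, 0.001]
ft_force: [0.3, -0.2, -1.4]
finger_gap: 55.0
```

```bash
python3 look.py w18 grey_case=80 blue_case=36; python3 -c "
from h import *
print(arm.read_state()['ft_force'])
togo(475.8,-12.3,42,-6.8)"
```

```text
grey_case 0.61 [188.5, 132.8, 135.4, 188.4] plane [ 4.794e+02  1.000e-01  5.480e+01  9.000e+01 -7.000e+00] zmed 80.6 surf [479.1  -2.2  56.3  89.6  -6.9] 20877
[ 0.47981171 -0.17242411 -2.22415819]
t 31.05 TCP [476.5 -12.7  53.6] cur yaw -6.8 j6 -0.02 -> delta m [ 0.0003 -0.0008  0.0116] rot [ 0.15 -0.01 -0.01]
```

>>> apply_moves --pt "-0.0005 -0.002 0.004 0.15 0 0 0.4" --pt "-0.0005 -0.002 0.007 0.15 0 0 0.4" --pt "-0.0005 -0.002 0.009 0.15 0 0 0.4" --pt "-0.0005 -0.002 0.01 0.15 0 0 0.4" --pt "-0.0005 -0.002 0.011 0.15 0 0 0.4"

```text
time_s: 31.68
position: [474.5, -12.9, 44.1]
orientation: [0.748, 0.664, -0.001, -0.001]
ft_force: [-9.0, 1.6, 16.0]
finger_gap: 54.9
```

>>> apply_moves --pt "0 0.0005 -0.001 0 0 0 0.4" --pt "0 0.0005 -0.001 0 0 0 0.75" --pt "0 0.0005 -0.001 0 0 0 1" --pt "0 0.0005 -0.001 0 0 0 1" --pt "0 0 -0.03 0 0 0 1" --pt "0 0 -0.09 0 0 0 1" --pt "0 0 -0.15 0 0 0 1" --pt "0 0 -0.18 0 0 0 1" --pt "0 0 -0.18 0 0 0 1"

```text
time_s: 32.8
position: [476.6, -13.2, 227.6]
orientation: [0.748, 0.664, 0.002, 0.002]
ft_force: [-0.0, 0.4, -0.4]
finger_gap: 85.1
```

```bash
python3 look.py w19 grey_case=72 blue_case=36 ; python3 -c "
from h import *
togo(638.8,-246.5,180,-7.3)"
```

```text
blue_case 0.66 [227.1, 81.2, 52.4, 155.4] plane [484.2  59.4  42.6  55.4  83.1] zmed 34.6 surf [475.1 -11.8  56.1 186.8  -7.3] 2462
t 32.95 TCP [473.9 -12.9 222.2] cur yaw -6.8 j6 -0.02 -> delta m [-0.2124  0.1916  0.0413] rot [-0.26 -0.01  0.49]
```

View pics/w19.png

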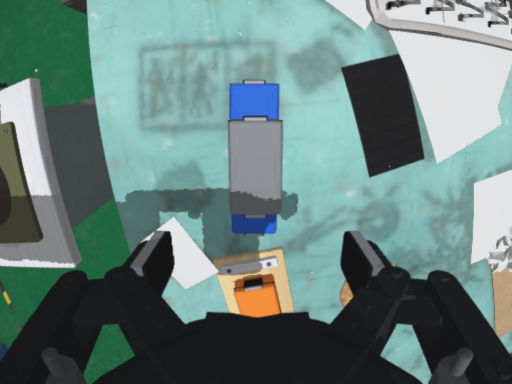

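The grey case at (256,167) lies square on the blue one at (254,158). The network missed the grey case, so I'll measure it from depth.

```bash
cat > dep.py <<'E'
from h import *
import sys
def lev(tag,z,c=(475,-12),r=110,tol=4):   # outline of what lies at height z near c
    m=dict(np.load(tag+".npz"));d=m["d"];rc=np.argwhere(d>0)
    P=at_depth(m,rc,d[tuple(rc.T)],True)
    S=P[(abs(P[:,2]-z)<tol)&(np.hypot(*(P[:,:2]-c).T)<r)]
    print(tag,z,rect(S[:,:2]),len(S))
E
python3 -c "
from dep import *
lev('w19',70.5);lev('w19',34.5,r=130);lev('w10',34.5,r=130)"
```

```text
w19 70.5 [476.9 -12.2  55.3 108.9  -6.6] 5081
w19 34.5 [475.2 -11.8  56.2 186.8  -7.2] 2538
w10 34.5 [485.2  67.7  26.5  55.7  83.3] 1644
```

>>> apply_moves --pt "-0.04 0.037 0 0 0 0 1" --pt "-0.08 0.073 0.005 0 0 0 1" --pt "-0.12 0.109 0.01 0 0 0 1" --pt "-0.16 0.145 0.015 0 0 0 1" --pt "-0.2 0.18 0.02 -0.2 0 0.5 1" --pt "-0.2124 0.1916 0.02 -0.2 0 0.5 1" --pt "-0.2124 0.1916 0.02 -0.2 0 0.5 1" --pt "-0.2124 0.1916 0.02 -0.2 0 0.5 1" --pt "-0.2124 0.1916 0.02 -0.2 0 0.5 1"

```text
time_s: 34.08
position: [638.5, -245.2, 201.7]
orientation: [0.75, 0.661, -0.0, -0.0]
ft_force: [-0.6, 0.1, -0.5]
finger_gap: 85.1
```

```bash
python3 look.py w20 timer=40 cork_pad=4; python3 -c "
from h import *
togo(638.8,-246.5,7,-7.3)"
```

```text
timer 0.7 [63.9, 94.4, 112.0, 170.7] plane [ 476.2 -228.3   93.7  161.     5.1] zmed 42.7 surf None 5
cork_pad 0.57 [207.3, 117.5, 93.3, 92.2] plane [ 638.6 -245.4  105.9  107.9   -9.2] zmed 2.7 surf [ 638.4 -245.8  106.4  108.8   -8.5] 3911
t 34.23 TCP [ 638.8 -245.7  201.9] cur yaw -7.3 j6 -0.32 -> delta m [-0.0008  0.0002  0.1949] rot [-0.02  0.01  0.04]
```

Grey is on blue within 2 mm. The timer detection was wrong in this picture, so I'll check the timer by depth.

```bash
python3 -c "
from dep import *
lev('w20',38.8,(638,-246),60,3);lev('w20',53,(638,-246),60,3)"
```

```text
w20 38.8 [ 639.9 -246.8   43.4   59.2   -8.2] 1218
w20 53 [ 639.6 -247.3   32.1   32.2  113.5] 783
```

>>> apply_moves --pt "-0.001 0.0007 0.05 0 0 0 1" --pt "-0.001 0.0007 0.1 0 0 0 1" --pt "-0.001 0.0007 0.15 0 0 0 1" --pt "-0.001 0.0007 0.183 0 0 0 1" --pt "-0.001 0.0007 0.195 0 0 0 1" --pt "-0.001 0.0007 0.195 0 0 0 1" --pt "-0.001 0.0007 0.195 0 0 0 1"

```text
time_s: 35.1
position: [640.8, -247.4, 9.4]
orientation: [0.75, 0.661, 0.001, 0.002]
ft_force: [0.6, -0.1, 0.3]
finger_gap: 85.2
```

>>> apply_moves --pt "0 0 0 0 0 0 0.6" --pt "0 0 0 0 0 0 0.3" --pt "0 0 0 0 0 0 0.3" --pt "0 0 0 0 0 0 0.3" --pt "0 0 0 0 0 0 0.3" --pt "0 0 0 0 0 0 0.3" --pt "0 0 -0.02 0 0 0 0.3" --pt "0 0 -0.07 0 0 0 0.3" --pt "0 0 -0.13 0 0 0 0.3" --pt "0 0 -0.18 0 0 0 0.3" --squeeze 30

```text
time_s: 36.35
position: [640.4, -247.2, 192.8]
orientation: [0.75, 0.661, 0.001, 0.003]
ft_force: [0.9, 0.8, -0.6]
finger_gap: 46.1
```

```bash
python3 look.py w21 timer=215; python3 -c "
from h import *
print(arm.read_state()['ft_force'])
togo(476.3,-12,190,-6.7)"
```

```text
timer 0.69 [205.0, 178.8, 107.9, 131.9] plane [ 642.  -243.    47.1   70.9   -7.1] zmed 217.3 surf [ 641.7 -245.    47.2   59.5   -7.2] 2878
[ 1.12526817 -0.03099855  0.09636829]
t 36.45 TCP [ 643.9 -248.8  199.7] cur yaw -7.2 j6 -0.32 -> delta m [ 0.2138 -0.1963  0.0049] rot [ 1.    0.35 -0.55]
```

>>> apply_moves --pt "0.04 -0.037 0 0.5 0.2 0 0.3" --pt "0.08 -0.073 0 1 0.3 0 0.3" --pt "0.12 -0.11 0 1 0.3 0 0.3" --pt "0.16 -0.147 0.002 1 0.3 -0.3 0.3" --pt "0.2 -0.184 0.004 1 0.3 -0.5 0.3" --pt "0.2138 -0.196 0.005 1 0.3 -0.5 0.3" --pt "0.2138 -0.196 0.005 1 0.3 -0.5 0.3" --pt "0.2138 -0.196 0.005 1 0.3 -0.5 0.3" --pt "0.2138 -0.196 0.005 1 0.3 -0.5 0.3"

```text
time_s: 37.58
position: [477.3, -13.0, 190.0]
orientation: [0.748, 0.664, -0.0, 0.0]
ft_force: [-0.4, -0.0, -1.3]
finger_gap: 46.5
```

```bash
python3 look.py w22 timer=220 blue_case=36; python3 -c "
from dep import *
lev('w22',70.5)
s=arm.read_state();print(s['ft_force']);togo(476.2,-12,86,-6.7)"
```

```text
timer 0.95 [201.2, 177.6, 110.7, 133.3] plane [479.5  -4.3  44.7  66.7  -6.7] zmed 217.9 surf [478.7 -11.6  46.   58.3  -7. ] 5492
blue_case 0.83 [224.1, 79.2, 58.2, 43.0] plane [484.2  58.9  42.8  55.3  83. ] zmed 34.7 surf [484.1  59.1  43.1  56.2  83.5] 2175
w22 70.5 [480.1  15.6  52.   55.6  82.8] 3351
[-0.91771972 -0.79010004 -1.12276245]
t 37.73 TCP [476.9 -12.7 189.9] cur yaw -6.8 j6 -0.02 -> delta m [ 0.0007 -0.0008  0.1039] rot [-0.01  0.05 -0.11]
```

>>> apply_moves --pt "0.0005 -0.0013 0.04 0 0 0 0.3" --pt "0.0005 -0.0013 0.075 0 0 0 0.3" --pt "0.0005 -0.0013 0.095 0 0 0 0.3" --pt "0.0005 -0.0013 0.104 0 0 0 0.3" --pt "0.0005 -0.0013 0.107 0 0 0 0.3" --pt "0.0005 -0.0013 0.107 0 0 0 0.3"

```text
time_s: 38.48
position: [476.4, -12.3, 83.7]
orientation: [0.748, 0.664, 0.0, 0.001]
ft_force: [0.5, 0.1, -1.3]
finger_gap: 46.5
```

```bash
python3 -c "
from dep import *
s=arm.read_state();print(s['ft_force']);togo(476.0,-12.2,77,-6.7)"
```

```text
[ 0.4707738   0.07883138 -1.28119473]
t 38.48 TCP [476.4 -12.3  83.7] cur yaw -6.8 j6 -0.02 -> delta m [ 0.     -0.0004  0.0067] rot [ 0.07  0.05 -0.11]
```

>>> apply_moves --pt "0 0 0.003 0 0 0 0.3" --pt "0 0 0.005 0 0 0 0.3" --pt "0 0 0.006 0 0 0 0.3" --pt "0 0 0.0065 0 0 0 0.3"

```text
time_s: 38.98
position: [477.0, -12.3, 78.9]
orientation: [0.748, 0.664, 0.0, 0.001]
ft_force: [-4.1, 1.1, 10.3]
finger_gap: 46.9
```

Firm contact. I'll back off 1 mm, release and rise.

>>> apply_moves --pt "0 0 -0.0005 0 0 0 0.3" --pt "0 0 -0.0005 0 0 0 0.7" --pt "0 0 -0.0005 0 0 0 1" --pt "0 0 -0.0005 0 0 0 1" --pt "0 0 -0.03 0 0 0 1" --pt "0 0 -0.09 0 0 0 1" --pt "0 0 -0.15 0 0 0 1" --pt "0 0 -0.2 0 0 0 1" --pt "0 0 -0.22 0 0 0 1" --pt "0 0 -0.22 0 0 0 1"

```text
time_s: 40.22
position: [477.1, -12.1, 299.7]
orientation: [0.748, 0.664, 0.001, 0.002]
ft_force: [-0.4, -0.1, -0.1]
finger_gap: 85.2
```

```bash
python3 look.py w23 timer=108 grey_case=72 orange_case=46 assembly_board=10 blue_case=36; python3 -c "
from dep import *
lev('w23',107);lev('w23',70.5);lev('w23',34.5,r=130)"; python3 - <<'E'
from h import *
m=arm.camera_model("top");p,d=arm.read_camera("top");cv2.imwrite("pics/topE.png",p[:,:,::-1])
for n,z in dict(assembly_board=10,orange_case=46,beaker=87,cotton_roll=35,mug=99).items():
    q=arm.cut_out(n,"top")
    if q: print(n,q[0]["bbox"],rect(at_z(m,border(q[0]["region"]),z)))
E
```

```text
timer 0.87 [237.0, 132.9, 39.7, 53.5] plane [479.1  -7.5  44.6  61.9  -6.9] zmed 106.8 surf [478.8 -10.7  43.3  58.2  -6.6] 1106
grey_case 0.95 [231.1, 112.9, 46.4, 89.5] plane [477.2 -11.4  53.9 107.4  -7.1] zmed 70.4 surf [477.  -12.2  54.1 108.5  -7.6] 1205
orange_case 0.73 [233.4, 253.5, 49.5, 65.3] plane [ 458.8 -225.2   57.8  128.9    4.8] zmed 44.5 surf [ 458.7 -233.    55.7  116.     4.7] 1851
assembly_board 0.97 [218.8, 225.1, 77.4, 92.7] plane [ 456.6 -231.8   99.9  184.5    5.1] zmed 8.4 surf [ 456.6 -234.8  100.4  182.2    5.3] 2126
blue_case 0.8 [231.1, 82.4, 44.3, 133.8] plane [484.7  59.4  40.9  55.4  83.1] zmed 34.7 surf [475.2 -12.6  54.7 186.5  -7. ] 1737
w23 107 [479.2 -11.4  44.3  59.6  -7.2] 1121
w23 70.5 [477.1 -12.3  55.4 108.8  -6.4] 1276
w23 34.5 [474.9 -12.5  54.8 188.9  -7.3] 1843
assembly_board [274.9, 213.9, 71.9, 41.1] [ 456.7 -249.8  102.5  209.9    4.9]
orange_case [284.7, 218.7, 51.2, 24.1] [ 457.1 -248.9   57.2  150.7    5. ]
beaker [367.2, 155.9, 33.4, 25.2] [ 641.2 -462.7   66.3  101.4   40.3]
cotton_roll [137.2, 192.9, 24.8, 19.9] [544.5 248.4  62.2  64.4 -23.6]
mug [99.7, 214.6, 36.6, 35.5] [440.4 300.8  83.  116.4 -15.5]
```

View pics/w23.png

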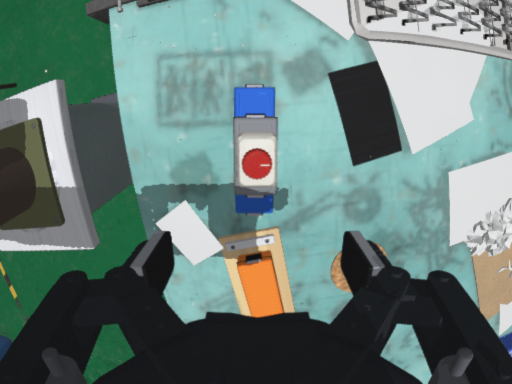

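All checks are within tolerance and the arm is clear, so I'm handing in.

```bash
python3 -c "
from cell import arm
print(arm.finish_job())"
```

```text
the job is handed in; nothing more can be done
None
```

I parked the timer on the cork pad and the grey case on the mat, and set the orange case on the board. Then I put the grey case back on the blue one and the timer back on the grey, and handed the job in at about 41 s of the 128 s. No verdict was reported.

| Check | Horizontal offset | Angle |
|---|---|---|
| Timer on cork (on the way) | about 2 mm | not required |
| Grey case on mat (on the way) | about 3 mm | within about 0.01 rad |
| Orange case on board | about 2 mm | below 0.01 rad |
| Grey case on blue case | about 2 mm | about 0.01 rad |
| Timer on grey case | about 2 mm | about 0.015 rad |

- **Blue case and bystanders:** the blue case, cotton roll and mug measured within about 2 mm of their starts. The beaker's before and after outlines differ by about 3 mm. I never moved near it, and clear glass is hard to outline, so I take that as noise.
- **Disagreements:** the network missed the grey case once and mistook the timer once. Both times I measured from depth instead. In the last wrist picture the orange case was partly hidden, so its final check is from the top camera, which agreed with the wrist check made just after placing it.

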